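# Take the sauce off the boil and hold its lid up

## Robot

A 6-joint arm with a two-finger parallel gripper is mounted at the origin on the work surface. World frame = base frame: x ahead of the robot, y to its left, z up, the work surface at z = 0. Lengths are in mm, angles in degrees, forces in N, time in s.
With the tool pointing down it reaches from about 300 to 775 mm from the base axis. Payload 14.6 kg.
Tool frame: the origin (TCP) lies on the centre line of the jaws, within the pads' length; the fingertips stand 8 mm ahead of it and the grasp point (between the pads) lies 11 mm behind it; y points along the fingers, x is the direction in which the jaws open and shut, and the axes are right-handed (so a half turn about y gives the same grasp; the last joint's range is limited). The gripper opens to 94 mm and grips with 3 to 60 N. Pads are 16 mm wide; open, the fingers measure 119 mm over their backs; the gripper's body (75 mm by 177 mm) begins 78 mm behind the grasp point.
Start: joints at [-73.602, 17.183, 87.147, -0, 75.671, -3.816], TCP at [190.032, -516.117, 213.446] pointing down, gripper open.
Joint ranges: [-173.82, 173.82], [-45.26, 126.66], [13.44, 144.39], [-59.66, 239.66], [0, 175.72], [-146.38, 146.38]. Speed limits (degrees/s): [127.2, 127.2, 147.25, 180, 180, 180].

## Interface

Orientations are given as [roll, pitch, yaw] about the fixed x, y, z axes, in that order (R = Rz(yaw) Ry(pitch) Rx(roll)).
In Python, from workcell import bot gives the robot as it stands.
- The arm moves only by the tool carry_out, never from a script. Its argument "motion" is text: rows parted by semicolons, each of 4 numbers parted by spaces: the shift along the tool's x, y, z in cm, then the turn about the tool's y in degrees. A call has 1 to 10 rows; each row is the pose to reach, as a shift and turn from the pose commanded when the call began, along the tool's axes at that moment; what a row does not reach only later rows make up. A row lasts 1/8 s, in which the tool goes at most 62.5 mm and 10.7 degrees, less where a joint would pass 70% of its speed; a pose out of reach is approached as far as the arm can. A call with a gripper value outside its range is refused whole. "grip" is the opening, from 0 (shut) to 1 (fully open), set as the call begins (left out, the last holds). The fingers move at their own pace and stop on an object; "grip_force" is the grip in N (left out, the last holds). Time passes only in rows, so rows that repeat a pose let the fingers close. It gives the time, the measured TCP pose, the force and the opening at its end, in the units of the state.
- bot.state(): the state, without advancing time (a new reading comes with each control period).
- bot.grab_frame(name): name is "side" or "top"; returns a dict with "frame" (384x512x3 uint8, red, green, blue), "K" (3x3 intrinsics, pixels), "k1" (the pictures are not rectified: a ray, as slopes to the right and down, at radius r is drawn at 1 + k1 r^2 times it, then the intrinsics apply), "R" (3x3) and "t" (3): a world point X has camera coordinates R X + t. Camera axes: x right, y down, z forward; pixel columns grow to the right and rows downward; lengths in mm; the calibration is good to about 2 mm. A picture is of the moment at which its call begins. There is no depth.
- bot.hand_in(): hands the job in, once; it reports no verdict.
The state is a dict: "clock": time; "joints": joint angles; "qd": joint speeds; "tau": joint torques, N m; "eef_pos": TCP position; "tool_rot": TCP orientation; "force": force on the tool from outside, world axes, zero at the start; "moment": the same for the moment, N m; "opening": finger opening in mm.
Only numpy, scipy, OpenCV 4.12 (cv2) and the standard library are available. Lean on these libraries where they do the work, as an engineer would, in place of code of your own. Each camera call takes 0.05 s, during which the arm holds its last target.

## Task

Slide the lidded saucepan across the glass hob from the large cooking zone to the middle of the small one, without lifting the pan off the glass and with its lid staying on. Then let go of the pan, lift the lid by its knob a good 5 cm clear of the pan and finish holding it there, level and still, above the pan so that drips fall back in; do not put it down or let go. Keep the lid level throughout and leave everything else on the counter where it is.

Things in the scene. Friction and masses are not known exactly. Their poses are not given: they have to be found in the camera images.
- saucepan: Steel saucepan, outside diameter 140 mm (130 mm across the base), rim 85 mm above its underside, 0.4 to 0.75 kg, standing on the glass. Origin: centre of its underside; z up; its one straight handle points along its own -x.
- handle_grip (a point): Grasp point on the saucepan's black handle, on the handle's centre line, 125 mm from the pan's axis and 60 mm above the pan's underside. The handle is a level bar 20 mm wide and 16 mm high that runs straight out from 90 to 215 mm from the axis; at least 50 mm is free beneath it. Axes as the pan's.
- lid: Loose steel lid, disc of 148 mm diameter and 4 mm thick lying on the pan's rim, with a step of 122 mm diameter below it that drops 6 mm into the pan's mouth (5 to 6 mm of side play); about 0.18 kg. Origin: centre of the disc's underside, 85 mm above the pan's underside when it is on; z up.
- lid_knob (a point): Middle of the lid's black round knob, 32 mm above the lid's origin, on the lid's axis. The knob is an upright cylinder of 30 mm diameter and 26 mm height (13 mm above and below this point); beneath it is a stem of 16 mm diameter, and the lid's top surface is 25 mm below this point.
- zone_big: Large cooking zone: printed double circle (206 mm diameter) with a small cross at its centre on the hob's glass; the pan starts here. It is the left or the right of the two zones. Origin: its centre, on the glass.
- zone_small: Small cooking zone: printed single circle of 156 mm diameter with a small cross at its centre, 280 mm from the large one. Origin: its centre, on the glass.
- hob: Fixed two-zone hob, 340 mm deep (its x) by 580 mm wide (its y), flat black glass top 55 mm above the table. Origin: centre of its underside. Nothing stands on the straight way from one zone to the other.
- shaker: Bystander: glass shaker jar with a metal cap, 44 mm across, 95 mm high, standing near the far edge of the hob between the zones. Origin: centre of its underside.
- pitcher: Bystander: steel jug, 90 mm across, 105 mm high with utensils rising to about 195 mm, on the table to the left of the hob. Origin: centre of its underside.
- sauce_bottle: Bystander: clear bottle with a white cap, 60 mm across, 170 mm high, on the table to the right of the hob. Origin: centre of its underside.
- timer: Bystander: white round kitchen timer, 68 mm across, 42 mm high, on the table in front of the hob's left end. Origin: centre of its underside.
- spatula: Bystander: spatula lying on the table to the right. Origin: on its underside, z up.
Things that resemble listed ones, but are neither listed nor needed, are in the scene too. Leave any purple or red look-alike of the lid alone.

How it is judged (in metres and radians):
On the way, in this order (a step that is already met when the one before it is completed fails the run):
1. the saucepan stands still on the small zone, centred within 20 mm, let go, with its lid on (horizontal distance between saucepan and zone_small below 0.02 m and height (world z) of saucepan below 0.06 m and angle between saucepan's own z axis and vertical below 0.06 rad and linear speed of saucepan below 0.02 m/s and z of lid in the frame of saucepan below 0.09 m and contact force between saucepan and the fingers below 0.05 N), for 0.2 s.
2. the lid is held up by the gripper, level, over the pan, at least 40 mm clear of its rim (z of lid in the frame of saucepan above 0.125 m and angle between lid's own z axis and vertical below 0.14 rad and horizontal distance between lid and saucepan below 0.06 m and linear speed of lid below 0.03 m/s and contact force between lid and the fingers above 0.5 N and contact force between lid and saucepan below 0.05 N), for 0.3 s.
At the end, for the whole second after the job is handed in: The saucepan stands upright on the glass within 25 mm of the small zone's centre; the gripper holds the lid at least 40 mm above the pan's rim, within 60 mm sideways of the pan's axis, level within 8 degrees and still (under 30 mm/s), and the lid does not touch the pan (all of step 2 and horizontal distance between saucepan and zone_small below 0.025 m and height (world z) of saucepan below 0.06 m and angle between saucepan's own z axis and vertical below 0.06 rad and contact force between saucepan and hob above 1 N and contact force between saucepan and the fingers below 0.05 N); the arm keeps its last pose, push and grip.
It fails at once if the saucepan is lifted more than 8 mm off the glass or tipped more than 8 degrees (height (world z) of saucepan above 0.063 m or angle between saucepan's own z axis and vertical above 0.14 rad).
It fails at once if the lid comes off while the pan is not on the small zone (z of lid in the frame of saucepan above 0.1 m and horizontal distance between saucepan and zone_small above 0.03 m).
It fails at once if the lid is tipped more than 17 degrees (angle between lid's own z axis and vertical above 0.3 rad).
It fails at once if a bystander is moved by more than 30 mm (distance of any of shaker, pitcher, sauce_bottle, timer, spatula from where it was at the start of the episode above 0.03 m).
It also fails if it takes over 64 s, if anything falls off the work surface, if the arm or the gripper's body presses on something with over 40 N, if the wrist force passes 120 N, or if a joint passes its speed limit or range.

## Working session

There is one attempt and no reset: what is moved stays moved. The work goes in short steps, Python scripts to look and compute and a tool call to move; the robot and the scene stay as the last step left them, time stands still between calls to the robot, and variables do not carry over. Pictures are saved under pics/ and viewed, and the job is handed in when it is done.

Besides the shell and the picture viewer there is one more tool, called after "Call:" by a JSON object that holds its "api" and its "payload". carry_out: Moves the arm, as the interface text tells. Its arguments: {"type":"object","properties":{"motion":{"type":"string"},"grip":{"type":"number"},"grip_force":{"type":"number"}},"required":["motion"]}

```bash
mkdir -p pics; ls; python3 - <<'E'
from workcell import bot
import cv2
print(bot.state())
for n in("side","top"):
    f=bot.grab_frame(n); cv2.imwrite(f"pics/{n}0.png",f["frame"][:,:,::-1])
    print(n,f["K"],f["k1"],f["R"],f["t"])
E
```

```text
pics
{'clock': 0.0, 'joints': array([-7.36019905e+01,  1.72162107e+01,  8.71804327e+01, -2.71313459e-03,
        7.56714192e+01, -3.81704059e+00]), 'qd': array([ 0.01011616,  0.06259832, -0.01848202, -0.0470664 , -0.01651592,
       -0.02261592]), 'tau': array([ 2.66431867e-03, -5.31801867e+01, -3.52738202e+01,  7.09397555e-02,
        2.43992714e-02, -8.99324527e-05]), 'eef_pos': array([ 189.95145957, -515.87959042,  212.87978096]), 'tool_rot': array([-8.99980911e+01,  6.80865495e-02, -6.97842757e+01]), 'force': array([-0.66840106, -0.32798516, -0.10252009]), 'moment': array([ 0.00774479, -0.04406098, -0.00936284]), 'opening': 94.05205743211705}
side [[370.80028777   0.         256.78687287]
 [  0.         370.80028777 190.26424625]
 [  0.           0.           1.        ]] -0.084330724533887 [[ 9.93899537e-01 -1.10289149e-01  1.15456659e-04]
 [-5.78371026e-02 -5.22104980e-01 -8.50917892e-01]
 [ 9.39072903e-02  8.45720222e-01 -5.25298703e-01]] [-508.43047793  118.89476151 1190.85608183]
top [[353.11598847   0.         259.96689343]
 [  0.         353.11598847 194.79560465]
 [  0.           0.           1.        ]] -0.005948206677882048 [[ 0.04132661 -0.99914076  0.00314016]
 [-0.97577771 -0.0410356  -0.21488121]
 [ 0.21482543  0.00581621 -0.97663514]] [ -52.51359513  490.04570396 1112.909659  ]
```

View pics/side0.png

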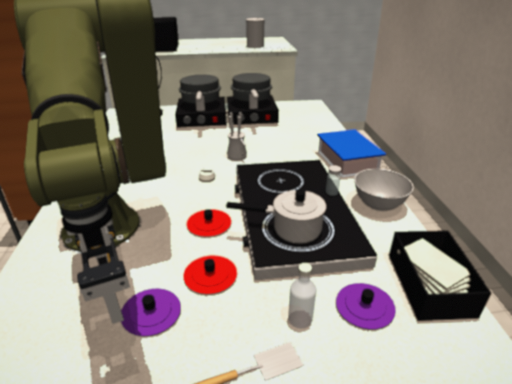

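View pics/top0.png

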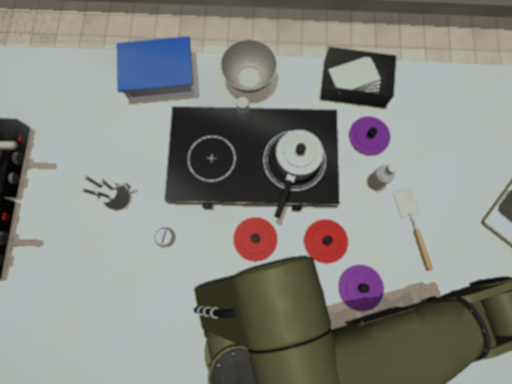

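The top view shows the pan with its steel lid: knob at (300,149), handle running to (280,215), small zone's cross at about (211,158). Lid candidates are the steel one on the pan (300,149), red (255,238) and (326,240), and purple (370,135) and (361,288). I choose the steel lid on the pan and will check it in a close crop.

```bash
cat > h.py <<'E'
import numpy as np, cv2
from workcell import bot
def ray(f,u,v):
    K=f["K"]; p=cv2.undistortPoints(np.array([[[u,v]]],float),np.array(K),np.array([f["k1"],0,0,0,0.]))[0,0]
    R=np.array(f["R"]);t=np.array(f["t"]); d=R.T@np.array([p[0],p[1],1]); return -R.T@t, d/np.linalg.norm(d)
def plane(f,u,v,z):
    c,d=ray(f,u,v); return c+d*(z-c[2])/d[2]
def tri(f1,p1,f2,p2):
    c1,d1=ray(f1,*p1);c2,d2=ray(f2,*p2)
    s=np.linalg.lstsq(np.c_[d1,-d2],c2-c1,rcond=None)[0]
    a=c1+s[0]*d1;b=c2+s[1]*d2; return (a+b)/2,np.linalg.norm(a-b)
def proj(f,X):
    r=cv2.Rodrigues(np.array(f["R"]))[0]
    return cv2.projectPoints(np.array([X],float),r,np.array(f["t"]),np.array(f["K"]),np.array([f["k1"],0,0,0,0.]))[0][0,0]
def crop(f,x0,y0,x1,y1,s,name):
    im=f["frame"][y0:y1,x0:x1,::-1]; cv2.imwrite(name,cv2.resize(im,None,fx=s,fy=s,interpolation=cv2.INTER_CUBIC))
E
python3 - <<'E'
from h import *
t=bot.grab_frame("top");s=bot.grab_frame("side")
crop(t,160,95,350,225,4,"pics/tc.png");crop(s,210,150,380,280,4,"pics/sc.png")
def blobs(f,x0,y0,x1,y1):
    g=cv2.cvtColor(f["frame"],cv2.COLOR_RGB2GRAY)[y0:y1,x0:x1]
    n,l,st,c=cv2.connectedComponentsWithStats((g>90).astype(np.uint8))
    for i in range(1,n):
        if st[i,4]>3: print(st[i]+[x0,y0,0,0,0],c[i]+[x0,y0])
print("top");blobs(t,180,130,240,185);print("side");blobs(s,253,165,308,197)
E
```

```text
top
[187 135  49  47 343] [211.55976676 158.83673469]
[208 155   6   6  18] [210.83333333 157.5       ]
side
[274 170   5   1   5] [276. 170.]
[258 171  18  21  77] [263.93506494 182.23376623]
[288 171   5   2   6] [290.16666667 171.33333333]
[276 173  28  24 171] [291.07017544 189.40350877]
[279 179   4   3   9] [280.33333333 179.88888889]
[305 191   3   6  17] [306.05882353 193.64705882]
```

View pics/tc.png

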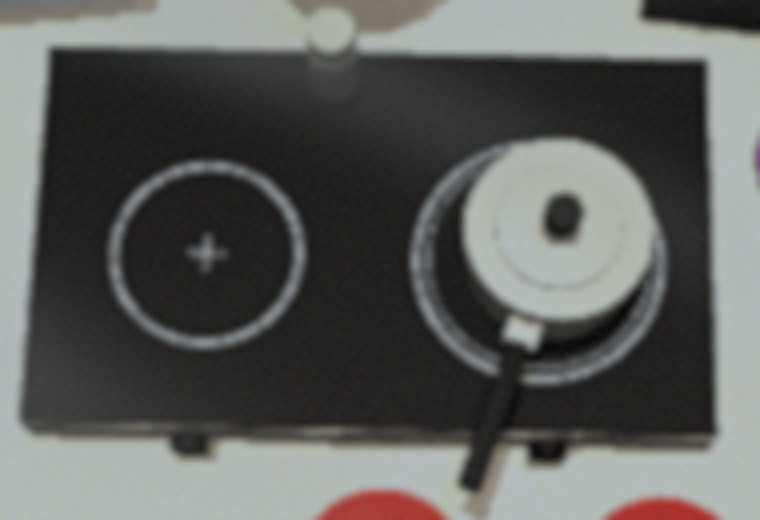

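View pics/sc.png

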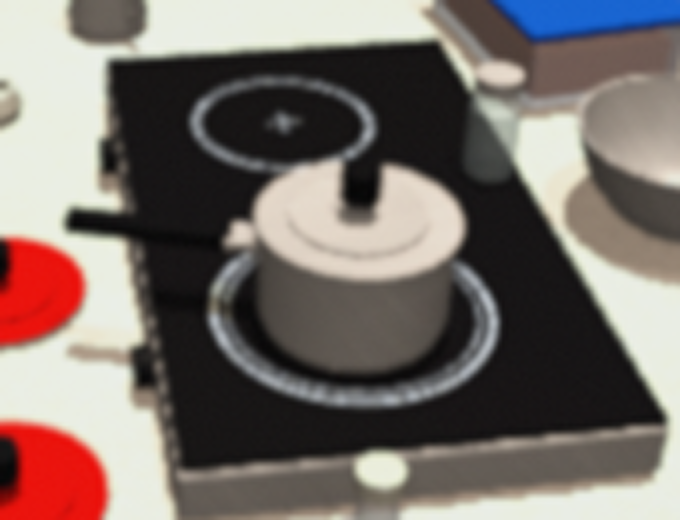

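The crops confirm the plain steel lid sitting on the pan, with a black knob at crop (563,215). The handle's end is at crop (470,485) in the top view, and the cross is at (207,253). Next I measure these.

```bash
cat >> h.py <<'E'
def lidfit(f,win,z,thr=150):
    x0,y0,x1,y1=win
    g=cv2.cvtColor(f["frame"],cv2.COLOR_RGB2GRAY)[y0:y1,x0:x1]
    m=(g>thr).astype(np.uint8)
    cs,_=cv2.findContours(m,cv2.RETR_EXTERNAL,cv2.CHAIN_APPROX_NONE)
    c=cv2.convexHull(max(cs,key=cv2.contourArea)).reshape(-1,2)
    P=np.array([plane(f,u+x0,v+y0,z)[:2] for u,v in c]); (cx,cy),r=cv2.minEnclosingCircle(P.astype(np.float32))
    A=np.c_[2*P,np.ones(len(P))];q=np.linalg.lstsq(A,(P**2).sum(1),rcond=None)[0]
    return q[:2],np.sqrt(q[2]+q[:2]@q[:2]),(cx,cy),r
E
python3 - <<'E'
from h import *
t=bot.grab_frame("top");s=bot.grab_frame("side")
print("zone cross top",plane(t,210.83,157.5,55),"ringc",plane(t,211.56,158.84,55),"side",plane(s,280.33,179.9,55),tri(t,(210.83,157.5),s,(280.33,179.9)))
print("lid top",lidfit(t,(272,125,328,177),144),"thr")
def dark(f,w,thr):
    x0,y0,x1,y1=w;g=cv2.cvtColor(f["frame"],cv2.COLOR_RGB2GRAY)[y0:y1,x0:x1]
    n,l,st,c=cv2.connectedComponentsWithStats((g<thr).astype(np.uint8))
    i=1+np.argmax(st[1:,4]);print("dark",st[i]+[x0,y0,0,0,0],c[i]+[x0,y0]);return c[i]+[x0,y0]
a=dark(t,(288,138,315,162),75);b=dark(s,(290,186,310,208),75)
print("knob mid",tri(t,a,s,b))
# handle centreline, top view crop px->img
for z in(123,):
  for (u,v) in((470,487),(515,352)):
    print(plane(t,160+u/4,95+v/4,z))
# large zone (double) unused; handle end side
print(plane(s,210+75/4,150+218/4,115))
E
```

```text
zone cross top [613.27239805 138.98779687  55.        ] ringc [608.64811493 136.19036676  55.        ] side [612.90312353 141.93097494  55.        ] (array([612.45424843, 138.6708998 ,  56.96828202]), np.float64(0.33147042720867886))
lid top (array([ 615.3575384, -149.8233539]), np.float64(72.32185641526918), (615.8945922851562, -150.2816619873047), 73.63558197021484) thr
dark [297 144   8  11  69] [300.30434783 148.88405797]
dark [296 186  14  17 148] [301.35135135 193.32432432]
knob mid (array([ 615.91609561, -149.23344807,  177.92643526]), np.float64(7.629441819387974))
[410.02373486 -88.90299904 123.        ]
[ 517.97612882 -120.76553719  123.        ]
[418.45404017 -86.72832789 115.        ]
```

```bash
cat >> h.py <<'E'
from scipy.spatial.transform import Rotation as Ro
def go(target,yaw=None):
    st=bot.state();R=Ro.from_euler("xyz",st["tool_rot"],degrees=True).as_matrix()
    d=R.T@(np.array(target)-st["eef_pos"])/10
    y0=np.degrees(np.arctan2(R[1,0],R[0,0]))
    print("t",round(st["clock"],2),"pos",st["eef_pos"].round(1),"yaw",y0.round(1),"shift",d.round(2),"turn",None if yaw is None else round(-(yaw-y0),1))
E
python3 -c "
from h import *
go((495.6,-114.2,240),73.6)"
```

```text
t 0.3 pos [ 190.  -516.1  213.3] yaw -69.8 shift [-27.15  -2.66  42.56] turn -143.4
```

Call:
{"api": "carry_out", "payload": {"motion": "0 -2.7 0 -10; -3 -2.7 4.7 -20; -6 -2.7 9.5 -30; -9 -2.7 14 -40; -12 -2.7 19 -50; -15 -2.7 23.7 -60; -18 -2.7 28.4 -70; -21 -2.7 33 -80; -24 -2.7 37.8 -90; -27.1 -2.7 42.6 -100", "grip": 1, "grip_force": 50}}

```text
clock: 1.55
eef_pos: [497.1, -113.0, 240.6]
tool_rot: [-90.0, -0.0, 30.5]
force: [0.2, -1.1, -0.3]
opening: 94.3
```

```bash
python3 -c "
from h import *
go((495.6,-114.2,240),73.6)
print(bot.state()['joints'])"
```

```text
t 1.55 pos [ 497.1 -113.   240.6] yaw 30.5 shift [-0.19  0.06 -0.03] turn -43.1
[-1.69194888e+01  1.08155562e+01  9.13963481e+01 -3.81541805e-03
  7.77649449e+01 -4.74613550e+01]
```

Call:
{"api": "carry_out", "payload": {"motion": "-0.2 0 0 -11; -0.2 0 0 -22; -0.2 0 0 -33; -0.2 0 0 -43; -0.2 0 0 -43; -0.2 0 0 -43"}}

```text
clock: 2.3
eef_pos: [494.4, -115.6, 240.4]
tool_rot: [-90.0, -0.0, 73.0]
force: [-0.3, 0.2, 0.7]
opening: 94.1
```

```bash
python3 - <<'E'
from h import *
go((495.6,-114.2,104),73.6)
t=bot.grab_frame("top");s=bot.grab_frame("side")
crop(t,200,60,380,240,3,"pics/t1.png");crop(s,180,100,360,260,4,"pics/s1.png")
E
```

```text
t 2.3 pos [ 494.4 -115.6  240.4] yaw 73.0 shift [ 0.17 13.64 -0.07] turn -0.6
```

View pics/s1.png

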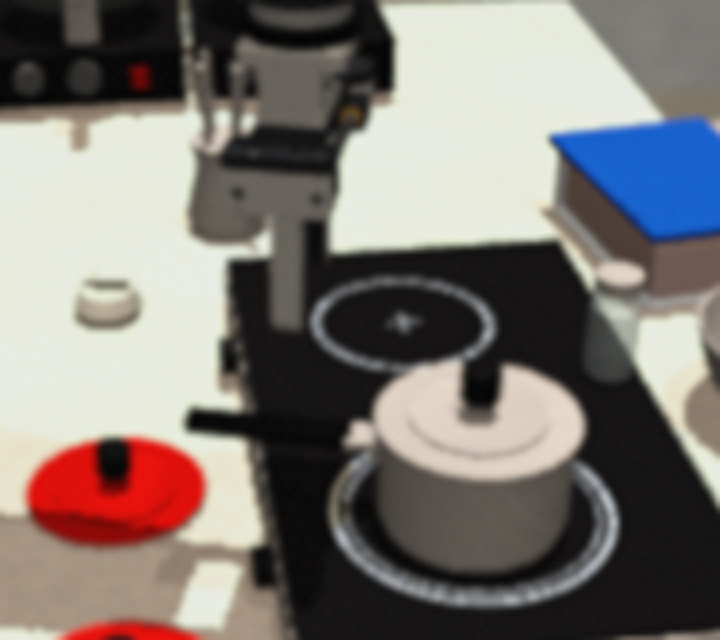

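The side crop shows the gripper hanging above the handle (fingertip at crop (290,328)), clear of the lid (knob at crop (480,385)). I'll descend and close on the handle.

Call:
{"api": "carry_out", "payload": {"motion": "0.2 4 0 -0.6; 0.2 8 0 -0.6; 0.2 11 0 -0.6; 0.2 13 0 -0.6; 0.2 13.6 0 -0.6; 0.2 13.6 0 -0.6; 0.2 13.6 0 -0.6"}}

```text
clock: 3.28
eef_pos: [495.4, -113.8, 105.4]
tool_rot: [-90.1, -0.0, 73.8]
force: [-0.1, 0.3, -0.5]
opening: 93.8
```

```bash
python3 - <<'E'
from h import *
go((495.6,-114.2,104),73.6)
t=bot.grab_frame("top");s=bot.grab_frame("side")
crop(t,240,100,350,220,5,"pics/t2.png");crop(s,180,120,360,260,4,"pics/s2.png")
E
```

```text
t 3.27 pos [ 495.4 -113.8  105.4] yaw 73.8 shift [-0.03  0.14 -0.03] turn 0.2
```

View pics/s2.png

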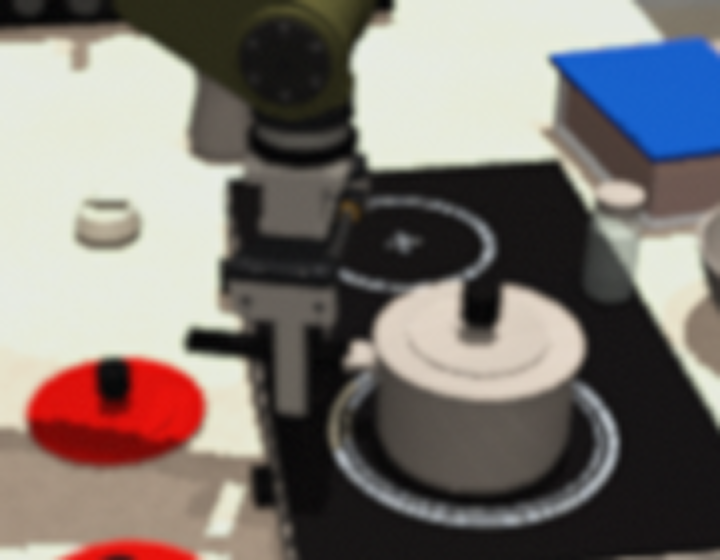

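View pics/t2.png

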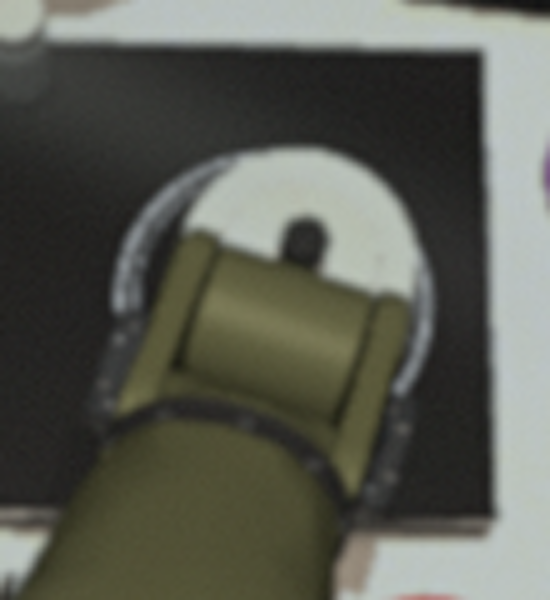

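The near finger (side crop (290,360)) is alongside the handle, which passes between the jaws, and the lid is undisturbed. Closing.

Call:
{"api": "carry_out", "payload": {"motion": "0 0.1 0 0; 0 0.1 0 0; 0 0.1 0 0; 0 0.1 0 0; 0 0.1 0 0; 0 0.1 0 0; 0 0.1 0 0; 0 0.1 0 0", "grip": 0, "grip_force": 50}}

```text
clock: 4.38
eef_pos: [495.0, -113.6, 103.4]
tool_rot: [-90.0, -0.0, 73.8]
force: [-0.1, 0.8, 0.5]
opening: 19.8
```

```bash
python3 - <<'E'
from h import *
p=bot.state()["eef_pos"]
t=bot.grab_frame("top")
L=lidfit(t,(272,125,328,177),144);print(L)
print(bot.state()["force"],bot.state()["moment"])
go((p[0]-2.5,p[1]+288,p[2]),73.6)
E
```

```text
(array([ 624.10231376, -152.53510111]), np.float64(66.22730794145365), (625.5973510742188, -153.06478881835938), 72.35388946533203)
[-0.39160558  1.26805516  0.31572601] [ 0.22861299 -0.16335148  0.00880359]
t 4.42 pos [ 495.  -113.6  103.5] yaw 73.8 shift [2.759e+01 1.000e-02 8.270e+00] turn 0.2
```

Call:
{"api": "carry_out", "payload": {"motion": "0.4 0 0.12 0; 1.3 0 0.39 0; 2.4 0 0.72 0; 3.6 0 1.08 0; 4.8 0 1.44 0; 6 0 1.8 0; 7.2 0 2.16 0; 8.2 0 2.46 0; 8.8 0 2.64 0; 9 0 2.7 0"}}

```text
clock: 5.68
eef_pos: [494.2, -19.4, 103.5]
tool_rot: [-90.0, 0.0, 73.8]
force: [0.2, -2.3, -1.3]
opening: 19.9
```

```bash
python3 - <<'E'
from h import *
go((492.5,174.4,103.4),73.6)
st=bot.state();print(st["force"],st["moment"],st["opening"],st["joints"])
t=bot.grab_frame("top");s=bot.grab_frame("side")
crop(t,180,80,350,220,4,"pics/t3.png");crop(s,180,120,360,260,4,"pics/s3.png")
E
```

```text
t 5.67 pos [494.2 -19.4 103.5] yaw 73.8 shift [1.857e+01 1.000e-02 5.560e+00] turn 0.2
[ 0.16504802 -2.25397058 -1.27949084] [-0.43210515 -0.17851401 -0.32974929] 19.85482604465032 [-6.49710160e+00  1.73720979e+01  1.02751111e+02 -3.79247722e-04
  5.98760866e+01 -8.03305850e+01]
```

View pics/s3.png

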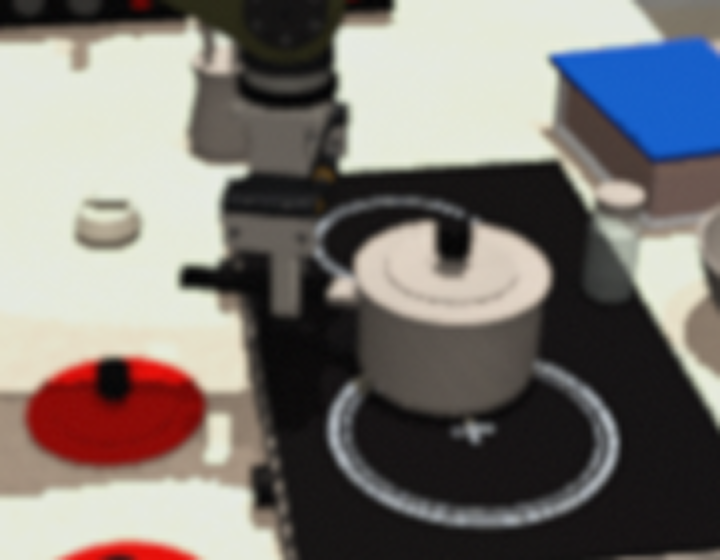

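View pics/t3.png

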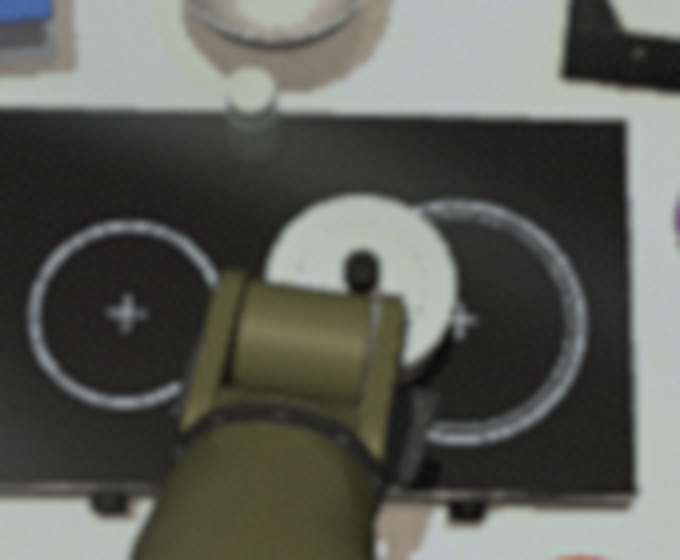

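Both views show the pan following with its lid on (knob at side crop (455,240)), and the glass is clear ahead. Before continuing, I check the clearance to the jug's utensils.

```bash
python3 - <<'E'
from h import *
t=bot.grab_frame("top")
for p in((132,187),(125,187),(117,197)):
  for z in(105,195): print(p,z,plane(t,*p,z)[:2])
E
```

```text
(132, 187) 105 [488.67825967 373.63146941]
(132, 187) 195 [468.2002577  339.49257496]
(125, 187) 105 [487.74689225 395.79299654]
(125, 187) 195 [467.34597794 359.8198308 ]
(117, 197) 105 [454.44139856 416.97046246]
(117, 197) 195 [436.79712239 379.24447448]
```

Call:
{"api": "carry_out", "payload": {"motion": "0.4 0 0.12 0; 1.3 0 0.39 0; 2.4 0 0.72 0; 3.6 0 1.08 0; 4.8 0 1.44 0; 6 0 1.8 0; 7.2 0 2.16 0; 8.2 0 2.46 0; 8.8 0 2.64 0; 9 0 2.7 0"}}

```text
clock: 7.08
eef_pos: [493.3, 74.5, 103.4]
tool_rot: [-90.0, 0.0, 73.8]
force: [0.3, -2.8, -0.6]
opening: 19.6
```

Call:
{"api": "carry_out", "payload": {"motion": "0.4 0 0.12 0; 1.3 0 0.39 0; 2.4 0 0.72 0; 3.6 0 1.08 0; 4.8 0 1.44 0; 6 0 1.8 0; 7.2 0 2.16 0; 8.1 0 2.43 0; 8.8 0 2.64 0; 9.0 0 2.7 0"}}

```text
clock: 8.32
eef_pos: [492.5, 168.5, 103.4]
tool_rot: [-90.0, 0.0, 73.8]
force: [-0.1, -3.0, 0.3]
opening: 19.6
```

```bash
python3 - <<'E'
from h import *
go((492.5,174.4,103.4),73.6)
t=bot.grab_frame("top");s=bot.grab_frame("side")
crop(t,140,80,310,220,4,"pics/t4.png");crop(s,180,100,360,240,4,"pics/s4.png")
E
```

```text
t 8.32 pos [492.5 168.5 103.4] yaw 73.8 shift [0.56 0.   0.16] turn 0.2
```

View pics/s4.png

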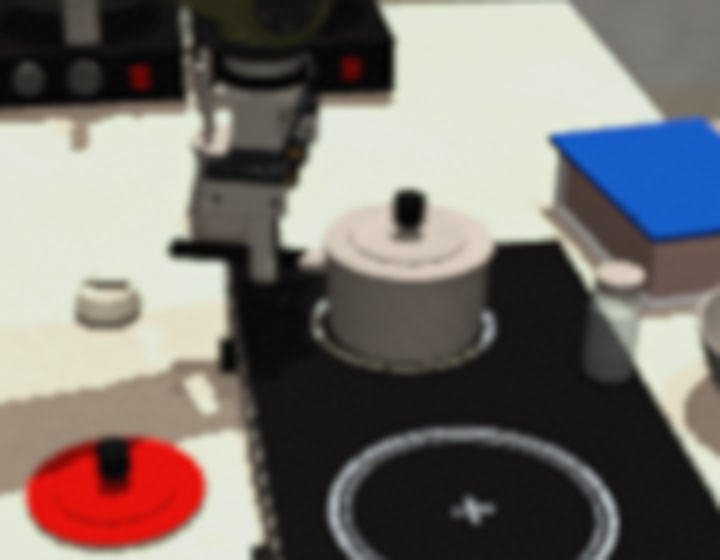

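View pics/t4.png

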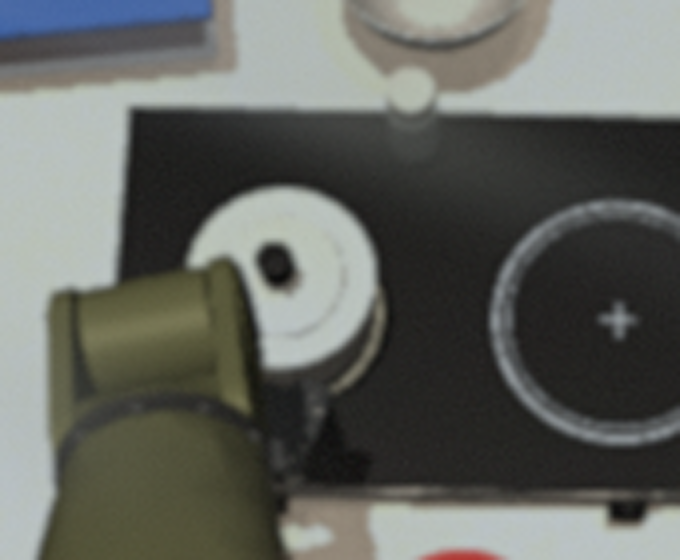

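The pan is nearly centred on the small ring with the lid on. In the top crop the lid runs from x 188 to 380 and starts at y 185. I measure its centre from the unobstructed edge and from the side view.

```bash
cat > m.py <<'E'
from h import *
from scipy.optimize import least_squares
t=bot.grab_frame("top");s=bot.grab_frame("side")
def edge(f,win,thr,keep,z,name):
    x0,y0,x1,y1=win;k=4
    g=cv2.resize(cv2.cvtColor(f["frame"],cv2.COLOR_RGB2GRAY)[y0:y1,x0:x1],None,fx=k,fy=k,interpolation=cv2.INTER_CUBIC)
    m=(g>thr).astype(np.uint8)
    cs,_=cv2.findContours(m,cv2.RETR_EXTERNAL,cv2.CHAIN_APPROX_NONE)
    c=max(cs,key=cv2.contourArea).reshape(-1,2)
    P=np.array([plane(f,(u+.5)/k-.5+x0,(v+.5)/k-.5+y0,z)[:2] for u,v in c if keep(u/k+x0,v/k+y0)])
    r=least_squares(lambda q:np.hypot(*(P-q[:2]).T)-74,P.mean(0),loss="soft_l1",f_scale=1.5)
    e=np.abs(r.fun);print(name,len(P),r.x.round(1),"med|e|",np.median(e).round(2))
edge(t,(180,115,245,180),125,lambda u,v:(v<141) or (u>218 and v<160),144,"top lid")
edge(s,(250,140,310,178),155,lambda u,v:u>262 and (v>162 or u<275 or u>290),144,"side lid")
zp=plane(t,210.83,157.5,55);print("zone",zp)
E
python3 m.py
```

```text
top lid 273 [612.5 130.7] med|e| 0.26
side lid 407 [646.2 171.4] med|e| 47.97
zone [613.27239805 138.98779687  55.        ]
```

Call:
{"api": "carry_out", "payload": {"motion": "0.2 0 0.06 0; 0.45 0 0.13 0; 0.7 0 0.2 0; 0.75 0 0.2 0; 0.75 0 0.2 0; 0.75 0 0.2 0; 0.75 0 0.2 0"}}

```text
clock: 9.4
eef_pos: [492.6, 176.0, 103.4]
tool_rot: [-90.0, -0.0, 73.8]
force: [-1.9, -1.9, -0.4]
opening: 19.4
```

```bash
python3 m.py; python3 -c "
from h import *
s=bot.grab_frame('side');crop(s,230,130,330,220,7,'pics/s5.png')
g=proj(s,(613,139,55));print('zone px',(g-[230,130])*7)
for c in((613,139),):
  print([((proj(s,(c[0]+65*np.cos(a),c[1]+65*np.sin(a),55))-[230,130])*7).round() for a in np.radians([-150,-120,-90,-60,-30])])
go((0,0,0))"
```

```text
top lid 278 [612.7 138. ] med|e| 0.27
side lid 405 [646.9 174.7] med|e| 45.27
zone [613.27239805 138.98779687  55.        ]
zone px [353.42856401 352.12452204]
[array([253., 391.]), array([307., 412.]), array([375., 418.]), array([436., 405.]), array([474., 378.])]
t 9.55 pos [492.6 176.  103.5] yaw 73.8 shift [-30.63  10.35  42.4 ] turn None
```

View pics/s5.png

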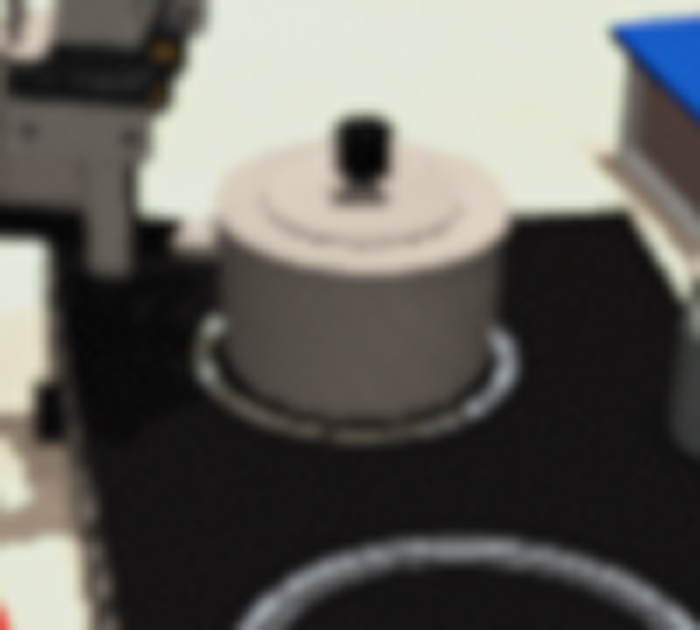

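The pan's base is centred in the printed ring (base x 228–490 within ring x 205–515 in the crop) and the top fit agrees within about 1 mm. Releasing, then raising.

Call:
{"api": "carry_out", "payload": {"motion": "0 0 0 0; 0 0 0 0; 0 0 0 0; 0 0 0 0; 0 0 0 0; 0 0 0 0; 0 0 0 0; 0 0 0 0", "grip": 1}}

```text
clock: 10.55
eef_pos: [492.6, 175.9, 103.5]
tool_rot: [-90.0, 0.0, 73.8]
force: [-0.6, -0.5, -0.1]
opening: 93.4
```

Call:
{"api": "carry_out", "payload": {"motion": "0 -2 0 0; 0 -5 0 0; 0 -9 0 0; 0 -13 0 0; 0 -16 0 0; 0 -18 0 0; 0 -18 0 0; 0 -18 0 0"}}

```text
clock: 11.55
eef_pos: [492.4, 175.8, 282.4]
tool_rot: [-89.9, 0.0, 73.8]
force: [-0.8, -0.5, -0.5]
opening: 94.1
```

```bash
python3 m.py; python3 -c "
from h import *
t=bot.grab_frame('top');s=bot.grab_frame('side');crop(t,160,90,260,220,4,'pics/t6.png');crop(s,200,80,350,220,4,'pics/s6.png')
go((612.7,138,250),60); print(bot.state()['joints'])"
```

```text
top lid 278 [612.8 137.7] med|e| 0.4
side lid 405 [647.2 175.3] med|e| 45.04
zone [613.27239805 138.98779687  55.        ]
t 11.75 pos [492.5 175.9 282.7] yaw 73.8 shift [ -0.28   3.25 -12.6 ] turn 13.8
[ 1.56383316e+01  1.11684062e+01  8.54317852e+01 -7.11805863e-04
  8.34704109e+01 -5.81726892e+01]
```

View pics/t6.png

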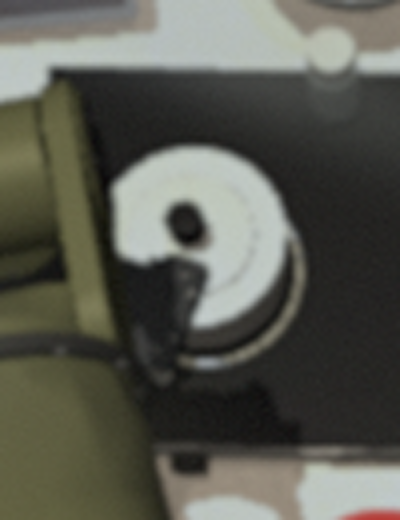

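View pics/s6.png

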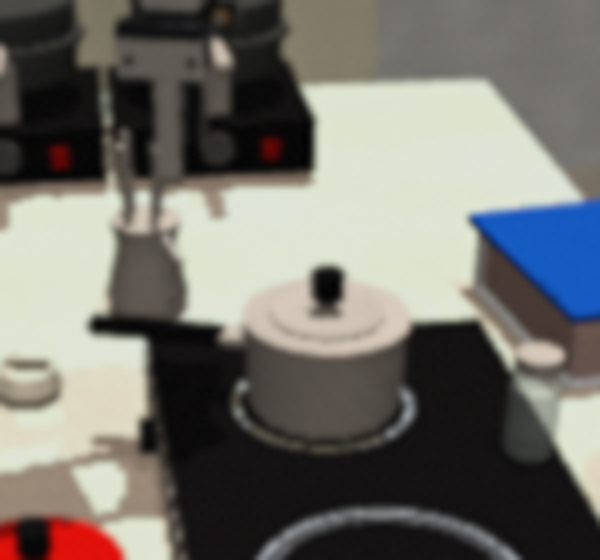

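The lid is still on, and the handle is free with the gripper above it. I check the knob's position with both views before reaching.

```bash
python3 -c "
from h import *
t=bot.grab_frame('top');s=bot.grab_frame('side')
def dark(f,w,thr):
    x0,y0,x1,y1=w;g=cv2.cvtColor(f['frame'],cv2.COLOR_RGB2GRAY)[y0:y1,x0:x1]
    n,l,st,c=cv2.connectedComponentsWithStats((g<thr).astype(np.uint8))
    i=1+np.argmax(st[1:,4]);print('dark',st[i]+[x0,y0,0,0,0],c[i]+[x0,y0]);return c[i]+[x0,y0]
a=dark(t,(199,136,216,152),75);b=dark(s,(274,143,291,160),75)
print(tri(t,a,s,b)); print(proj(t,(612.8,137.7,172)),proj(s,(612.8,137.7,172)))
go((612.8,138,282.5)); go((612.8,138,163))"
```

```text
dark [202 141   9  11  69] [206.20289855 145.79710145]
dark [279 147   6  10  53] [281.47169811 151.28301887]
(array([612.15994795, 137.59425667, 171.32614826]), np.float64(0.27881773158746304))
[206.15312772 145.47396224] [281.61862664 151.09803237]
t 11.85 pos [492.6 175.9 283. ] yaw 73.8 shift [ -0.29   0.05 -12.6 ] turn None
t 11.85 pos [492.6 175.9 283. ] yaw 73.8 shift [ -0.29  12.   -12.61] turn None
```

Call:
{"api": "carry_out", "payload": {"motion": "-0.1 0 -3 0; -0.2 0 -7 0; -0.3 0 -11 0; -0.3 0 -12.6 0; -0.3 0 -12.6 0; -0.3 0 -12.6 0; -0.3 0 -12.6 0"}}

```text
clock: 12.72
eef_pos: [612.3, 138.3, 283.9]
tool_rot: [-90.0, -0.0, 73.8]
force: [0.4, 0.3, -0.4]
opening: 94.0
```

```bash
python3 -c "
from h import *
go((612.6,137.8,163))"
```

```text
t 12.72 pos [612.3 138.3 283.9] yaw 73.8 shift [-0.04 12.09 -0.04] turn None
```

Call:
{"api": "carry_out", "payload": {"motion": "0 3 0 0; 0 6.5 0 0; 0 9.5 0 0; 0 11.3 0 0; 0 12 0 0; 0 12 0 0; 0 12 0 0"}}

```text
clock: 13.6
eef_pos: [613.2, 138.0, 164.6]
tool_rot: [-90.1, -0.0, 73.8]
force: [0.3, 0.7, -0.7]
opening: 94.0
```

```bash
python3 -c "
from h import *
s=bot.grab_frame('side');crop(s,220,80,340,200,5,'pics/s7.png')
go((612.6,137.8,163))"
```

```text
t 13.65 pos [613.2 138.  164.4] yaw 73.8 shift [-0.04  0.14  0.05] turn None
```

View pics/s7.png

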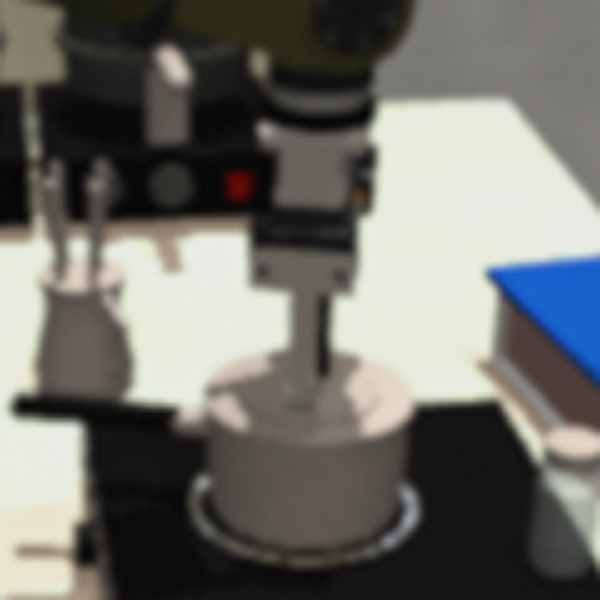

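The near finger straddles the knob above the lid without touching it. I'll lower 1.5 mm and close.

Call:
{"api": "carry_out", "payload": {"motion": "0 0.15 0 0; 0 0.15 0 0; 0 0.15 0 0; 0 0.15 0 0; 0 0.15 0 0; 0 0.15 0 0; 0 0.15 0 0; 0 0.15 0 0; 0 0.15 0 0", "grip": 0, "grip_force": 45}}

```text
clock: 14.78
eef_pos: [612.8, 138.0, 161.9]
tool_rot: [-90.0, -0.0, 73.8]
force: [-0.0, 0.7, 0.3]
opening: 29.1
```

```bash
python3 -c "
from h import *
s=bot.grab_frame('side');crop(s,220,80,340,200,5,'pics/s8.png')
go((612.6,137.8,163));print(bot.state()['force'],bot.state()['moment'],bot.state()['opening'])"
```

```text
t 14.82 pos [612.8 138.  161.9] yaw 73.8 shift [-0.02 -0.11  0.02] turn None
[0.9706659  0.70278292 0.520917  ] [ 0.14045364 -0.20113471 -0.01398327] 29.331422910240736
```

View pics/s8.png

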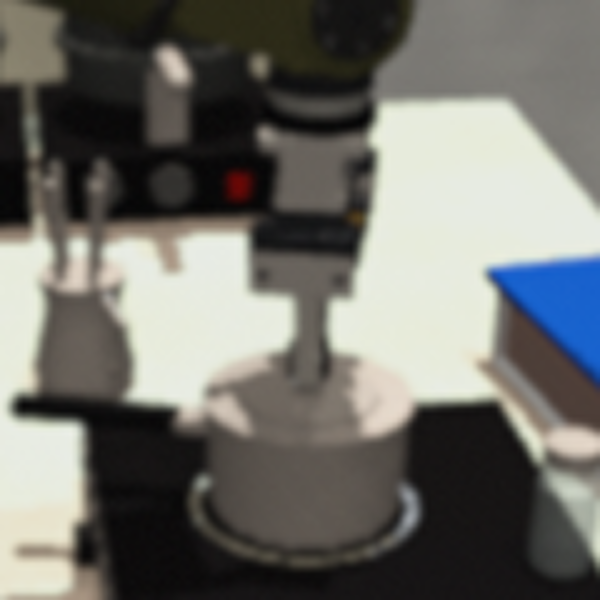

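The knob is gripped (29.3 mm opening) and the lid still lies flat. Lifting gently.

Call:
{"api": "carry_out", "payload": {"motion": "0 -0.3 0 0; 0 -0.9 0 0; 0 -1.7 0 0; 0 -2.6 0 0; 0 -3.6 0 0; 0 -4.5 0 0; 0 -5.3 0 0; 0 -5.8 0 0; 0 -6 0 0; 0 -6 0 0"}}

```text
clock: 16.08
eef_pos: [612.8, 137.9, 221.9]
tool_rot: [-90.0, 0.0, 73.8]
force: [-0.3, -0.6, -1.4]
opening: 29.2
```

Call:
{"api": "carry_out", "payload": {"motion": "0 0 0 0; 0 0 0 0; 0 0 0 0; 0 0 0 0; 0 0 0 0"}}

```text
clock: 16.7
eef_pos: [612.8, 137.9, 222.0]
tool_rot: [-90.0, 0.0, 73.8]
force: [-0.8, -0.1, -1.0]
opening: 29.3
```

```bash
python3 -c "
from h import *
t=bot.grab_frame('top');s=bot.grab_frame('side');crop(s,220,70,340,200,5,'pics/s9.png');crop(t,150,80,270,220,4,'pics/t9.png')
go((612.6,137.8,163));print(bot.state()['force'],bot.state()['opening'])"
```

```text
t 16.8 pos [612.8 137.9 222. ] yaw 73.8 shift [-0.02  5.9   0.02] turn None
[ 0.62484513 -0.40041871 -1.82408324] 29.076020243806756
```

View pics/s9.png

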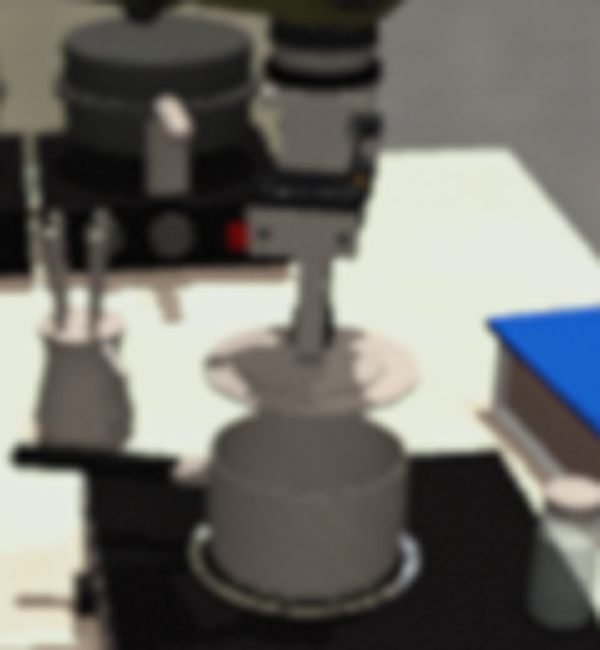

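View pics/t9.png

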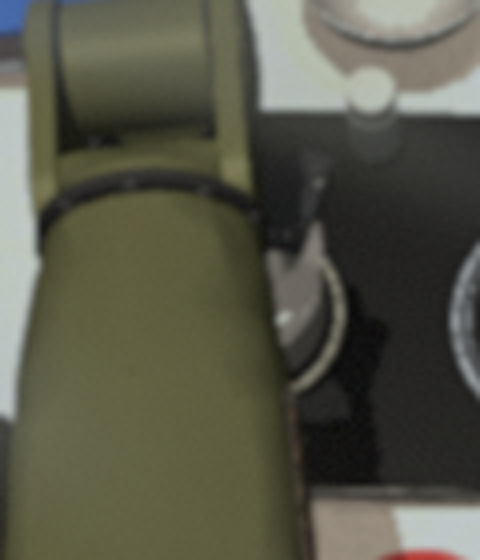

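The side crop shows the lid hanging level over the centred pan: disc x 205–418 around y 370, pan mouth at y 450, clear gap between. Nothing is slipping, so I hand in.

```bash
python3 -c "
from h import *
print(bot.hand_in()); st=bot.state();print(st['clock'],st['eef_pos'],st['opening'])"
```

```text
the job is handed in; nothing more can be done
None
the job is handed in; nothing more can be done
```

The lidded pan is now on the small cooking zone, and the gripper is holding the lid level above it. I handed the job in at about 17 s; no verdict is reported.

**What I did:** I gripped the pan by its handle and slid it about 290 mm along the glass in small steps. After letting go, I took the lid by its knob with 45 N and raised it 60 mm, leaving about 54 mm between the rim and the lid's lower step.

**Last checks:**
- **Pan position:** the lid fitted about 1 mm from the zone's centre after release. In the side view, the pan's base sat centred in the printed ring.
- **Knob:** triangulating it from both views agreed within 1 mm.
- **Lid:** the side picture showed it level and clear of the pan. The opening held steady at 29 mm and the tool stayed still.
- **Bystanders:** I saw no sign of movement in the pictures, but I did not measure their positions.

**Checks that failed or disagreed:**
- **Side-view lid fit:** it never worked because its edge was mixed up with the background, leaving errors of about 45 mm. I ignored it.
- **First knob triangulation:** its two rays missed each other by 7.6 mm because of a poor dark mask.
- **Lid fit after closing on the handle:** it was skewed because the arm hid part of the lid.

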